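# Switch on the dust extractor over its chip guard with the bent rod

## Task

Hang the bent rod in the fork rest, leg hanging down, and let go of it until it hangs still; then take it again by its wooden grip, reach over the plywood chip guard and push the dust extractor's red paddle switch with the rod all the way over, from its left side (as the robot sees it) to its stop on the right. Finally hang the rod back in the fork rest, leg down, and let go. Do not touch the extractor or its guard with the gripper or arm, and leave the two turned figurines where they stand.

Things in the scene. Friction and masses are not known exactly. Their poses are not given: they have to be found in the camera images.
- rod: Bent rod: an L of 8 mm round steel bar, origin at the centre of its wooden grip (22 x 22 mm square, 64 mm long). The bar runs along its x axis from a brass pommel (22 mm across, x -83 to -65 mm) to the bend at x +115 mm; from there the leg runs 140 mm along -y to an orange ball. It starts lying flat (z axis up), grip axis 15 mm above the bench; hanging leg down, its y axis points up.
- rod_tip (a point): Centre of the orange ball, 22 mm across, at the end of the rod's leg: x +115, y -140 mm in the rod's frame. The rod weighs about 270 g, centre of mass near x +31, y -37 mm, so it swings leg down by itself, and settles in a few seconds, when its bare bar lies loose in the forks. At the start it lies on a black rubber mat 4 mm thick.
- rest: Wooden fork rest fixed to the bench; origin at the underside of its base (150 x 100 x 14 mm). Uprights 12 mm thick, 40 mm wide at x +52 and -52 mm, each with an open V fork (sides 0.7 rad off vertical, 46 mm wide at its mouth, 210 mm high; tops to 215 mm). The bare bar lies in both Vs along x, either way round, wooden grip between the uprights, bend outside.
- rest_axis (a point): Point midway between the forks, 189 mm above the bench, where the centre of the rod's grip lies when the rod hangs in the rest (bar along the rest's x axis).
- station: Grey dust extractor with plywood guard, fixed; origin on the bench below the switch pivot, in the housing's front face; x points into the housing, away from the robot; y left. Housing x 0 to 180, y +-145, 150 mm high (fittings on top to 200). Guard 150 mm high: front board x -95 to -80, side boards y +-133 to +-145 mm. The pocket inside (80 x 266 mm) is open at the top, down to the bench.
- switch (a joint): Angle of the red paddle switch about its vertical pivot, rad: 0 = leaning 0.6 rad to the station's +y (left, off), 1.2 = leaning 0.6 rad to -y (right, fully on, hard stop). It starts between 0 and 0.12. It is stiff with friction (about 0.08 N m, 2 to 3 N at the paddle) and stays where it is left.
- paddle_tip (a point): Free end of the red paddle, 65 mm above the bench. The paddle is a vertical plate 50 mm long from pivot to tip, 8 mm thick, 32 mm tall (49 to 81 mm above the bench), standing out from the housing's face at the pivot (x = 0, y = 0 of the station) towards the front board.
- figurine_a: Turned wooden dark figurine, 120 mm tall, 52 mm across its foot, loose, standing between the mat and the rest; origin at the centre of its foot.
- figurine_b: Turned wooden red-brown figurine, 120 mm tall, 52 mm across its foot, loose, standing between the mat and the rest; origin at the centre of its foot.
There are look-alikes about, which are no part of the job. What is shaped like the rest but white is not meant.

How it is judged (in metres and radians):
On the way, in this order (a step that is already met when the one before it is completed fails the run):
1. the bent rod hangs in the fork rest, leg down, let go and at rest, the switch still off (distance between rod and rest_axis below 0.022 m and angle between rod's own y axis and vertical below 0.4 rad and contact force between the fingers and rod below 0.1 N and linear speed of rod below 0.05 m/s and angular speed of rod below 0.4 rad/s and value of joint switch below 0.3 rad), for 0.3 s.
2. the paddle is pushed over to its right-hand stop (value of joint switch above 1.08 rad), for 0.1 s.
At the end, for the whole second after the job is handed in: The paddle stands at its right-hand stop (joint above 1.08 of 1.2 rad) and the rod hangs in the fork rest: grip centre within 22 mm of site rest_axis, leg down within 0.4 rad, at rest, fingers off it (value of joint switch above 1.08 rad and distance between rod and rest_axis below 0.022 m and angle between rod's own y axis and vertical below 0.4 rad and contact force between the fingers and rod below 0.1 N and linear speed of rod below 0.05 m/s and angular speed of rod below 0.4 rad/s); the robot touches nothing.
It fails at once if the gripper or arm presses on the extractor, its switch or its guard (over 2 N) (contact force between any of the fingers, the arm and station above 2 N).
It fails at once if a figurine is moved more than 30 mm or tipped over (distance of any of figurine_a, figurine_b from where it was at the start of the episode above 0.03 m or angle between any of figurine_a, figurine_b's own z axis and vertical above 0.5 rad).
It also fails if it takes over 72 s, if anything falls off the work surface, if the arm or the gripper's body presses on something with over 40 N, if the wrist force passes 120 N, or if a joint passes its speed limit or range.

## Robot

A 6-joint arm with a two-finger parallel gripper is mounted at the origin on the work surface. World frame = base frame: x ahead of the robot, y to its left, z up, the work surface at z = 0. Lengths are in m, angles in degrees, forces in N, time in s.
With the tool pointing down it reaches from about 0.375 to 0.9 m from the base axis. Payload 3.1 kg.
Tool frame: the origin (TCP) lies on the centre line of the jaws, within the pads' length; the fingertips stand 25 mm ahead of it and the grasp point (between the pads) lies 6 mm ahead of it; z points along the fingers, y is the line along which they close (so a half turn about z gives the same grasp; the last joint's range is limited). The gripper opens to 87 mm and grips with 3 to 60 N. Pads are 19 mm wide; open, the fingers measure 117 mm over their backs; the gripper's body (75 mm by 190 mm) begins 51 mm behind the grasp point.
Start: joints at [65.575, 30.224, 82.088, -0, 67.689, -10.227], TCP at [0.153, 0.606, 0.248] pointing down, gripper open.
Joint ranges: [-176.69, 176.69], [-43.24, 126.21], [12.49, 139.97], [-82, 262], [0, 151.66], [-163.58, 163.58]. Speed limits (degrees/s): [159.86, 159.86, 180, 180, 180, 180].

## Interface

Orientations are given as a 3x3 rotation matrix whose columns are the frame's x, y, z axes.
In Python, from rig import * gives the robot as it stands.
- The arm moves only by the tool step_arm, never from a script. Its argument "steps" is a list of rows, each a list of 7 numbers: the shift along the tool's x, y, z normalised to -1 to 1, where 1 is 0.3 m, then the turn, a rotation vector about the tool's x, y, z normalised to -1 to 1, where 1 is 45 degrees, then the gripper's target within -1 to 1 (shut at 1, half-way at 0, fully open at -1). A call has 1 to 8 rows; each row is the pose to reach, as a shift and turn from the pose commanded when the call began, along the tool's axes at that moment; what a row does not reach only later rows make up. A row lasts 1/12 s, in which the tool goes at most 41.7 mm and 7.16 degrees, less where a joint would pass 70% of its speed; a pose out of reach is approached as far as the arm can. A call with a number of a shift or a turn outside -1 to 1 is refused whole. A call with a gripper value outside its range is refused whole. The fingers move at their own pace and stop on an object; the grip force is fixed at half the most. Time passes only in rows, so rows that repeat a pose let the fingers close. It gives the time, the measured TCP pose, the force, the opening and the grip force at its end, in the units of the state.
- read_state(): the state, without advancing time (a new reading comes with each control period).
- capture(name): name is "scene" or "top" or "wrist"; returns a dict with "image" (420x560x3 uint8, red, green, blue), "vertical_fov" (degrees; the focal length in pixels is half the picture's height over the tangent of half this angle, whatever the lens; pixels are square), "cx", "cy" (the principal point, pixels), "world_from_camera" (4x4, takes a point from camera to world coordinates); the wrist camera has in their place "T_tool_cam" (4x4, takes a point from camera to tool coordinates, whose origin is the TCP and whose axes are the flange's). Camera axes: x right, y down, z forward; pixel columns grow to the right and rows downward; lengths in m; the calibration is good to about 2 mm. The wrist camera is an equidistant fisheye: a pixel r from the principal point sees the ray r / f radians off the axis. A picture is of the moment at which its call begins: read the wrist's pose just before it. There is no depth.
- hand_in(): hands the job in; it is judged then, once.
The state is a dict: "time_s": time; "joint_positions": joint angles; "qvel": joint speeds; "tau": joint torques, N m; "position": TCP position; "tcp_rot": TCP orientation; "force": force on the tool from outside, world axes, zero at the start; "moment": the same for the moment, N m; "opening": opening from 0.0 (shut) to 1.0 (fully open); "grasp_force": force on a finger pad.
Only numpy, scipy, OpenCV 4.12 (cv2) and the standard library are available. Lean on these libraries where they do the work, as an engineer would, in place of code of your own. Each camera call takes 0.05 s, during which the arm holds its last target. There are 200 camera calls.

## Working session

There is one attempt and no reset: what is moved stays moved. The work goes in short steps, Python scripts to look and compute and a tool call to move; the robot and the scene stay as the last step left them, time stands still between calls to the robot, and variables do not carry over. Pictures are saved under pics/ and viewed, at most 10 in all, crops included, and the job is handed in when it is done.

Besides the shell and the picture viewer there is one more tool, called after "Request:" by a JSON object that holds its "name" and its "arguments", one argument or row to a line. step_arm: Moves the arm, as the interface text tells. Scaled input: -1 to 1 covers 0.3 m each way for a shift and 45 degrees each way for a turn. Its arguments: {"type":"object","properties":{"steps":{"type":"array"}},"required":["steps"]}

```bash
mkdir -p pics; ls; python3 - <<'E'
from rig import *
import cv2,numpy as np,pickle
d={}
for n in ("scene","top","wrist"):
    s=read_state(); c=capture(n); c['state']=s; d[n]=c
    print(n,c["vertical_fov"],c["cx"],c["cy"],np.round(c.get("world_from_camera",c.get("T_tool_cam")),3).tolist())
    cv2.imwrite(f"pics/{n}0.png",c["image"][:,:,::-1])
pickle.dump(d,open("d0.pkl","wb"))
s=read_state();print(s)
E
```

```text
pics
scene 55.004470941163554 282.41042176271094 203.39912629274508 [[0.36, 0.797, -0.484, 0.987], [0.933, -0.304, 0.194, -0.179], [0.008, -0.521, -0.853, 1.094], [0.0, 0.0, 0.0, 1.0]]
top 45.77050197546594 278.4802951882526 206.2825101513725 [[-0.021, -0.987, 0.158, 0.229], [-1.0, 0.018, -0.02, 0.061], [0.016, -0.158, -0.987, 1.611], [0.0, 0.0, 0.0, 1.0]]
wrist 65.70646984690485 278.46513095003695 202.72165097291983 [[0.001, -0.967, -0.255, 0.069], [1.0, 0.001, 0.001, 0.001], [-0.001, -0.255, 0.967, -0.138], [0.0, 0.0, 0.0, 1.0]]
{'time_s': 0.15, 'joint_positions': array([ 6.55737793e+01,  3.02684672e+01,  8.21399587e+01,  7.75155652e-04,
        6.76908809e+01, -1.02265985e+01]), 'qvel': array([ 0.02054784, -0.27975984, -0.16280081,  0.08762327,  0.02872469,
       -0.05032536]), 'tau': array([ 7.15676415e-04, -4.40430987e+01, -1.76843548e+01,  6.33220724e-02,
        5.53051173e-02, -9.14132625e-05]), 'position': array([0.15305049, 0.60542283, 0.24677537]), 'tcp_rot': array([[-9.69445588e-01,  2.45305363e-01, -7.28123158e-04],
       [ 2.45306235e-01,  9.69444365e-01, -1.57292022e-03],
       [ 3.20029127e-04, -1.70347372e-03, -9.99998498e-01]]), 'force': array([ 1.10046188, -0.28839461,  0.1508254 ]), 'moment': array([ 0.02844175, -0.04899039,  0.01454444]), 'grasp_force': 0.0, 'opening': 1.0034006350360172}
```

View pics/top0.png

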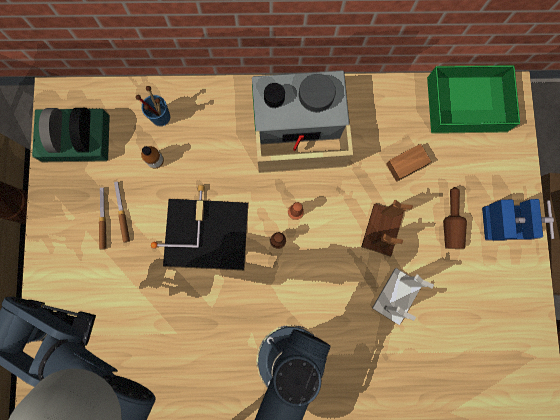

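View pics/scene0.png

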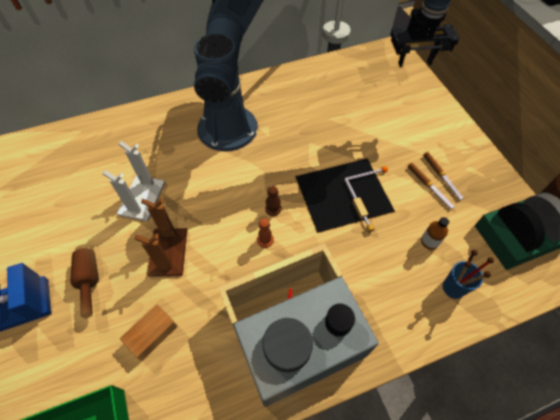

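The top view shows the rod on the mat (grip 200,208; bend 197,246; ball 154,244), the figurines at (296,211) and (278,240), and the paddle at (298,144) in the pocket. The rest candidates are the dark brown one at (385,227) and the white one at (400,295). The brown one is meant, since it is wooden and the white is excluded. I'll confirm it with an enlarged crop.

```bash
cat > h.py <<'E'
import numpy as np,cv2,pickle
def ray(c,u,v,fish=False):
    f=210/np.tan(np.radians(c["vertical_fov"]/2))
    x,y=(u-c["cx"])/f,(v-c["cy"])/f
    if "world_from_camera" in c:
        T=c["world_from_camera"]; d=np.array([x,y,1.])
    else:
        s=c["state"];W=np.eye(4);W[:3,:3]=s["tcp_rot"];W[:3,3]=s["position"]
        T=W@c["T_tool_cam"]; r=np.hypot(x,y); d=np.array([x/r*np.sin(r),y/r*np.sin(r),np.cos(r)])
    return T[:3,3],T[:3,:3]@d
def onz(c,u,v,z):
    o,d=ray(c,u,v); return o+d*(z-o[2])/d[2]
def tri(*obs):
    A=np.zeros((3,3));b=np.zeros(3)
    for c,u,v in obs:
        o,d=ray(c,u,v);d=d/np.linalg.norm(d);P=np.eye(3)-np.outer(d,d);A+=P;b+=P@o
    p=np.linalg.solve(A,b)
    res=[]
    for c,u,v in obs:
        o,d=ray(c,u,v);d=d/np.linalg.norm(d);res.append(np.linalg.norm((np.eye(3)-np.outer(d,d))@(p-o)))
    return p,np.round(res,4)
def proj(c,p):
    T=np.linalg.inv(c["world_from_camera"]);q=T[:3,:3]@np.array(p)+T[:3,3]
    f=210/np.tan(np.radians(c["vertical_fov"]/2));return q[:2]/q[2]*f+[c["cx"],c["cy"]]
E
python3 - <<'E'
from h import *
d=pickle.load(open("d0.pkl","rb"))
T=d["top"]["image"][:,:,::-1];S=d["scene"]["image"][:,:,::-1]
def crop(I,x,y,w,h,k):
    r=cv2.resize(I[y:y+h,x:x+w],None,fx=k,fy=k,interpolation=cv2.INTER_CUBIC)
    for i in range(0,w,10): cv2.line(r,(i*k,0),(i*k,6 if i%50 else 14),(255,255,0),1)
    for i in range(0,h,10): cv2.line(r,(0,i*k),(6 if i%50 else 14,i*k),(255,255,0),1)
    return r
out=np.zeros((600,800,3),np.uint8)
def put(r,x,y): out[y:y+r.shape[0],x:x+r.shape[1]]=r
put(crop(T,350,190,66,75,6),0,0)      # rest top
put(crop(S,130,190,66,90,6)[:450,:],400,0) # rest scene
put(crop(T,250,120,110,50,3)[:150],0,450)
put(crop(S,220,250,130,50,3)[:150],400,450)
cv2.imwrite("pics/crop1.png",out)
# colour blobs
for n in("top","scene"):
    I=d[n]["image"];H=cv2.cvtColor(I,cv2.COLOR_RGB2HSV)
    for nm,lo,hi in(("orange",(8,190,150),(17,255,255)),("red",(0,190,120),(6,255,255)),("red2",(174,190,120),(180,255,255))):
        k,l,st,ce=cv2.connectedComponentsWithStats(cv2.inRange(H,lo,hi))
        print(n,nm,[(np.round(ce[i],1).tolist(),int(st[i,4])) for i in range(1,k) if st[i,4]>8])
E
```

```text
top orange [([153.1, 244.8], 24)]
top red [([297.7, 141.2], 36)]
top red2 []
scene orange [([384.7, 168.3], 23), ([264.1, 221.8], 38), ([270.6, 241.5], 11)]
scene red [([289.7, 293.3], 29)]
scene red2 []
```

View pics/crop1.png

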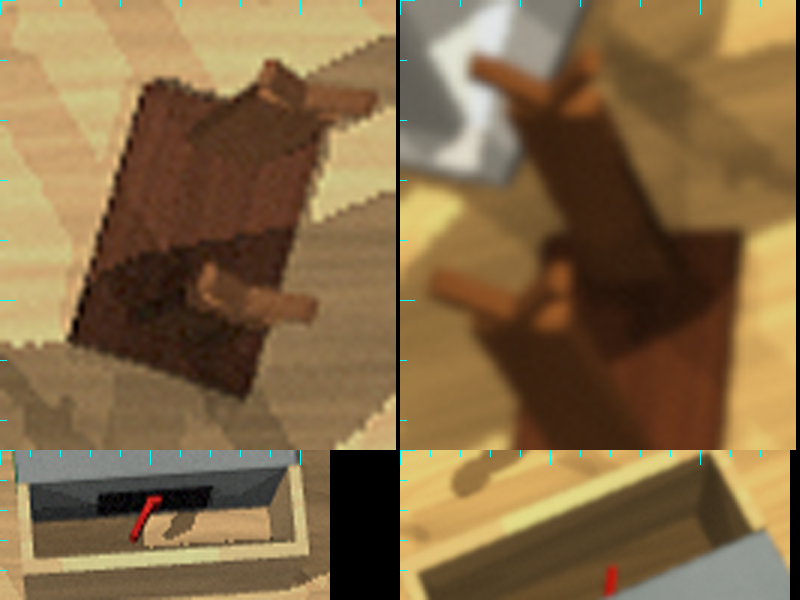

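View pics/wrist0.png

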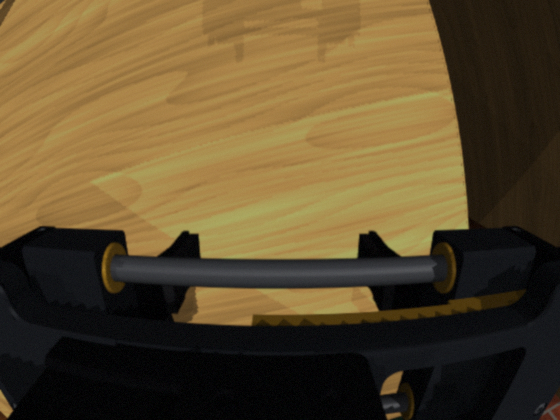

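The crop confirms it: dark brown rest, base corners at top-view pixels (374.2,203.3), (361.7,247.2), (391.2,256.2) and V tops near (402,204) and (394,239). The paddle runs from its pivot at (301.7,136) to its tip at (294.7,150). The wrist view shows only bare bench.

```bash
python3 - <<'E'
from h import *
np.set_printoptions(precision=4,suppress=True)
d=pickle.load(open("d0.pkl","rb"));t=d["top"];s=d["scene"]
A,B,C,D=[onz(t,u,v,.014)[:2] for u,v in((374.2,203.3),(361.7,247.2),(391.2,256.2),(404.2,211.7))]
print("base",A,B,C,D,"len",np.linalg.norm(A-B),np.linalg.norm(B-C),"centre",(A+C)/2,(B+D)/2)
def tc(x,y):return 350+x/6,190+y/6
def sc(x,y):return 130+(x-400)/6,190+y/6
# upright fork end tips: far one then near one (tops z .215)
for nm,p in(("farL",(266,66)),("farR",(374,100)),("nearL",(208,270)),("nearR",(313,306))):print(nm,onz(t,*tc(*p),.212))
for nm,p in(("farL",(590,60)),("farR",(478,68)),("?",(560,275)),("??",(437,278))):print("S",nm,sc(*p),onz(s,*sc(*p),.212))
# station
def kc(x,y):return 250+x/3,120+(y-450)/3
for nm,p,z in(("gFL",(24,557),.15),("gFR",(308,552),.15),("gInL",(33,541),.15),("gInR",(295,539),.15),("hL",(22,482),.15),("hR",(297,463),.15),("piv",(155,498),.081),("tip",(134,540),.081)):print(nm,onz(t,*kc(*p),z))
print("red scene tip",onz(s,220+(612-400)/3,250+(567-450)/3,.081))
# rod
print("ball",tri((t,153.6,244.8),(s,385.2,168.8)), onz(t,153.6,244.8,.015))
# grip mask
for n,box in(("top",(185,175,30,90)),("scene",(340,165,60,70))):
    x,y,w,h=box;I=d[n]["image"][y:y+h,x:x+w];H=cv2.cvtColor(I,cv2.COLOR_RGB2HSV)
    m=cv2.inRange(H,(10,60,120),(35,255,255))
    k,l,st,ce=cv2.connectedComponentsWithStats(m)
    for i in range(1,k):
        if st[i,4]>15:
            r=cv2.minAreaRect(np.argwhere(l==i)[:,::-1].astype(np.float32));print(n,np.array(r[0])+[x,y],r[1:],st[i],ce[i]+[x,y])
for nm in("figa","figb"):
    u,v={"figa":(278,243),"figb":(296,213)}[nm];print(nm,onz(t,u,v,.06))
x=d["top"]["image"][175:260,145:225,::-1];x=cv2.resize(x,None,fx=7,fy=7,interpolation=cv2.INTER_CUBIC);cv2.imwrite("pics/rod.png",x)
E
```

```text
base [ 0.4881 -0.2834] [ 0.3458 -0.2357] [ 0.3151 -0.3293] [ 0.4586 -0.38  ] len 0.15011850542975078 0.09853508175836807 centre [ 0.4016 -0.3063] [ 0.4022 -0.3079]
farL [ 0.4616 -0.2989  0.212 ]
farR [ 0.4443 -0.3496  0.212 ]
nearL [ 0.3645 -0.2658  0.212 ]
nearR [ 0.3466 -0.3145  0.212 ]
S farL (161.66666666666666, 200.0) [ 0.3676 -0.2643  0.212 ]
S farR (143.0, 201.33333333333334) [ 0.3546 -0.3098  0.212 ]
S ? (156.66666666666666, 235.83333333333334) [ 0.4649 -0.2978  0.212 ]
S ?? (136.16666666666666, 236.33333333333334) [ 0.4485 -0.3445  0.212 ]
gFL [0.6182 0.0906 0.15  ]
gFR [ 0.6187 -0.1963  0.15  ]
gInL [0.6346 0.0813 0.15  ]
gInR [ 0.6324 -0.1837  0.15  ]
hL [0.6966 0.0915 0.15  ]
hR [ 0.7124 -0.1892  0.15  ]
piv [ 0.6988 -0.0481  0.081 ]
tip [ 0.6532 -0.0245  0.081 ]
red scene tip [ 0.6646 -0.0226  0.081 ]
ball (array([0.3679, 0.4343, 0.0095]), array([0.0022, 0.0022])) [0.3664 0.431  0.015 ]
top [199.5 197.5] ((45.0, 29.0), 90.0) [  0   0  30  46 805] [199.1304 190.2596]
scene [369.5 199.5] ((69.0, 59.0), 90.0) [   0    0   60   70 1728] [381.5475 206.0324]
scene [360.4 206.3] ((20.57182502746582, 7.602630138397217), 63.43495178222656) [ 14  32  14  19 156] [360.4103 206.2628]
figa [0.3606 0.0341 0.06  ]
figb [ 0.4542 -0.0246  0.06  ]
```

View pics/rod.png

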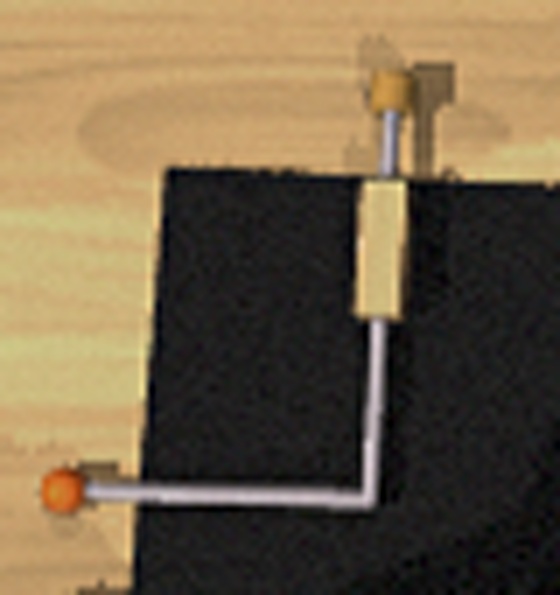

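The rod crop shows the grip centre at top pixel (199.4,210.7), pommel (201,188), bend (198,246) and ball (154,245), with nothing beside it.

```bash
cat >> h.py <<'E'
from scipy.spatial.transform import Rotation as Ro
def Rdown(phi,tilt=0,axis=None):
    """tool down, tool y at world angle phi(deg); then tilted by tilt deg about world axis"""
    p=np.radians(phi);y=np.array([np.cos(p),np.sin(p),0]);z=np.array([0,0,-1.]);x=np.cross(y,z)
    R=np.stack([x,y,z],1)
    if tilt: R=Ro.from_rotvec(np.radians(tilt)*np.array(axis)).as_matrix()@R
    return R
def row(s,p,R):
    R0=np.array(s["tcp_rot"]);d=R0.T@(np.array(p)-s["position"])
    r=Ro.from_matrix(R0.T@R).as_rotvec(degrees=True)
    return np.round(np.r_[d/.3,r/45],3)
E
python3 - <<'E'
from h import *
from rig import read_state
np.set_printoptions(precision=4,suppress=True)
d=pickle.load(open("d0.pkl","rb"));t=d["top"]
P=onz(t,145+392/7,175+92/7,.018);B=onz(t,198,246,.017);G=onz(t,199.4,210.7,.02);L=onz(t,154,245.1,.017)
print(P,G,B,L)
x=(B-P)[:2];a=np.degrees(np.arctan2(x[1],x[0]));print("bar angle",a,"leg",np.degrees(np.arctan2(*(L-B)[1::-1])),np.linalg.norm(x),np.linalg.norm(L-B), "grip from bend/pommel",B[:2]-.115*x/np.linalg.norm(x))
u=x/np.linalg.norm(x);p=G[:2]+.012*u;s=read_state()
for z in(.15,.032):print(np.r_[p,z],row(s,np.r_[p,z],Rdown(a-90)))
E
```

```text
[0.5477 0.2802 0.018 ] [0.4732 0.2848 0.02  ] [0.3597 0.2892 0.017 ] [0.3653 0.4292 0.017 ]
bar angle 177.2623639111897 leg 87.70894925996001 0.1882067528273446 0.1401692480851796 grip from bend/pommel [0.4745 0.2837]
[0.4612 0.2853 0.15  ] [-1.258 -0.782  0.324 -0.002 -0.001 -0.255]
[0.4612 0.2853 0.032 ] [-1.258 -0.781  0.717 -0.002 -0.001 -0.255]
```

Request:
{"name": "step_arm", "arguments": {
  "steps": [
    [-0.9, -0.56, 0.1, 0, 0, -0.255, -1],
    [-0.9, -0.56, 0.1, 0, 0, -0.255, -1],
    [-0.9, -0.56, 0.1, 0, 0, -0.255, -1],
    [-0.9, -0.56, 0.1, 0, 0, -0.255, -1],
    [-0.9, -0.56, 0.1, 0, 0, -0.255, -1],
    [-0.9, -0.56, 0.1, 0, 0, -0.255, -1],
    [-0.9, -0.56, 0.1, 0, 0, -0.255, -1],
    [-0.9, -0.56, 0.1, 0, 0, -0.255, -1]
  ]
}}

```text
time_s: 0.82
position: [0.3757, 0.3742, 0.2171]
tcp_rot: [[-0.999, 0.049, 0.0], [0.049, 0.999, -0.001], [-0.0, -0.001, -1.0]]
force: [0.1, 0.7, 0.4]
opening: 0.998
grasp_force: 0.0
```

```bash
cat > go.py <<'E'
import sys
from h import *
from rig import read_state
np.set_printoptions(precision=4,suppress=True)
def show(p,phi,tilt=0,axis=None):
    s=read_state();print(s["time_s"],s["position"],np.round(s["joint_positions"],0),"->",row(s,p,Rdown(phi,tilt,axis)).tolist())
if __name__=="__main__":
    a=[float(v) for v in sys.argv[1:]];show(a[:3],a[3])
E
python3 go.py .4612 .2853 .12 87.3
```

```text
0.8167 [0.3757 0.3742 0.2171] [ 33.  25.  98.  -0.  57. -54.] -> [-0.299, -0.282, 0.324, -0.001, 0.0, -0.002]
```

Request:
{"name": "step_arm", "arguments": {
  "steps": [
    [-0.299, -0.282, 0.324, 0, 0, 0, -1],
    [-0.299, -0.282, 0.324, 0, 0, 0, -1],
    [-0.299, -0.282, 0.324, 0, 0, 0, -1],
    [-0.299, -0.282, 0.324, 0, 0, 0, -1],
    [-0.299, -0.282, 0.324, 0, 0, 0, -1],
    [-0.299, -0.282, 0.324, 0, 0, 0, -1]
  ]
}}

```text
time_s: 1.32
position: [0.4595, 0.2867, 0.1189]
tcp_rot: [[-0.999, 0.051, -0.003], [0.051, 0.999, -0.001], [0.003, -0.001, -1.0]]
force: [0.6, 0.1, 0.2]
opening: 0.996
grasp_force: 0.0
```

```bash
python3 go.py .4612 .2853 .032 87.3; python3 - <<'E'
from h import *
from rig import *
s=read_state();c=capture("wrist");c["state"]=s;I=c["image"][:,:,::-1].copy()
cv2.imwrite("pics/w1.png",I)
E
```

```text
1.3167 [0.4595 0.2867 0.1189] [ 20.  35. 100.   0.  45. -67.] -> [-0.007, -0.004, 0.29, -0.001, -0.004, -0.005]
```

View pics/w1.png

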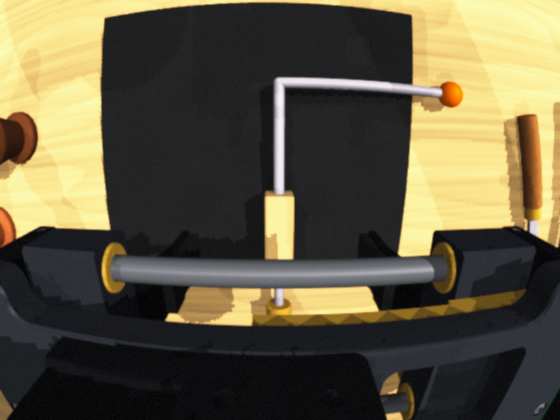

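The wrist view shows the grip centred between the fingers (column 279; finger tips at about 185 and 372) and square to them. I'll go down and close.

Request:
{"name": "step_arm", "arguments": {
  "steps": [
    [-0.007, -0.004, 0.15, 0, -0.004, -0.005, -1],
    [-0.007, -0.004, 0.29, 0, -0.004, -0.005, -1],
    [-0.007, -0.004, 0.29, 0, -0.004, -0.005, -1],
    [-0.007, -0.004, 0.29, 0, -0.004, -0.005, -1],
    [-0.007, -0.004, 0.29, 0, -0.004, -0.005, 1],
    [-0.007, -0.004, 0.29, 0, -0.004, -0.005, 1],
    [-0.007, -0.004, 0.29, 0, -0.004, -0.005, 1],
    [-0.007, -0.004, 0.29, 0, -0.004, -0.005, 1]
  ]
}}

```text
time_s: 2.03
position: [0.4617, 0.2873, 0.0347]
tcp_rot: [[-0.999, 0.043, 0.005], [0.043, 0.999, 0.001], [-0.005, 0.001, -1.0]]
force: [-0.4, 0.1, -0.7]
opening: 0.782
grasp_force: 0.0
```

Request:
{"name": "step_arm", "arguments": {
  "steps": [
    [0, 0, 0, 0, 0, 0, 1],
    [0, 0, 0, 0, 0, 0, 1],
    [0, 0, 0, 0, 0, 0, 1],
    [0, 0, 0, 0, 0, 0, 1]
  ]
}}

```text
time_s: 2.37
position: [0.4615, 0.2867, 0.0335]
tcp_rot: [[-0.999, 0.044, 0.003], [0.044, 0.999, -0.0], [-0.003, 0.0, -1.0]]
force: [-0.9, 0.2, 0.3]
opening: 0.482
grasp_force: 0.0
```

Request:
{"name": "step_arm", "arguments": {
  "steps": [
    [0, 0, 0, 0, 0, 0, 1],
    [0, 0, 0, 0, 0, 0, 1],
    [0, 0, 0, 0, 0, 0, 1],
    [0, 0, 0, 0, 0, 0, 1],
    [0, 0, 0, 0, 0, 0, 1],
    [0, 0, 0, 0, 0, 0, 1]
  ]
}}

```text
time_s: 2.87
position: [0.4614, 0.2866, 0.0332]
tcp_rot: [[-0.999, 0.044, 0.003], [0.044, 0.999, -0.0], [-0.003, -0.0, -1.0]]
force: [0.8, -0.1, -1.4]
opening: 0.254
grasp_force: 29.8
```

Request:
{"name": "step_arm", "arguments": {
  "steps": [
    [0, 0, -0.05, 0, 0, 0, 1],
    [0, 0, -0.15, 0, 0, 0, 1],
    [0, 0, -0.25, 0, 0, 0, 1],
    [0, 0, -0.35, 0, 0, 0, 1],
    [0, 0, -0.45, 0, 0, 0, 1],
    [0, 0, -0.6, 0, 0, 0, 1],
    [0, 0, -0.75, 0, 0, 0, 1],
    [0, 0, -0.8, 0, 0, 0, 1]
  ]
}}

```text
time_s: 3.53
position: [0.4618, 0.2873, 0.2778]
tcp_rot: [[-0.999, 0.043, 0.009], [0.043, 0.999, 0.002], [-0.009, 0.002, -1.0]]
force: [1.4, 1.0, -2.5]
opening: 0.251
grasp_force: 29.8
```

```bash
python3 - <<'E'
from h import *
from rig import *
s=read_state();c=capture("wrist");c["state"]=s;cv2.imwrite("pics/w2.png",c["image"][:,:,::-1])
H=cv2.cvtColor(c["image"],cv2.COLOR_RGB2HSV);k,l,st,ce=cv2.connectedComponentsWithStats(cv2.inRange(H,(5,190,150),(17,255,255)))
print([(ce[i],st[i,4]) for i in range(1,k) if st[i,4]>30],s["position"],s["opening"],s["grasp_force"],s["force"])
E
python3 go.py .4 -.3 .3 -109
```

```text
[(array([522.23236515,  85.80705394]), np.int32(482)), (array([ 50.72955975, 196.67924528]), np.int32(954))] [0.46184992 0.28733929 0.27784228] 0.2507282916437273 29.834122359752655 [ 1.43635817  0.95189549 -2.4721055 ]
3.5833 [0.4635 0.2881 0.2808] [ 20.  22.  92.  -0.  66. -67.] -> [0.126, -1.967, -0.075, -0.026, 0.013, -3.633]
```

Request:
{"name": "step_arm", "arguments": {
  "steps": [
    [0.01, -0.1, -0.07, 0, 0, 0.15, 1],
    [0.03, -0.3, -0.07, 0, 0, 0.4, 1],
    [0.03, -0.495, -0.07, 0, 0, 0.6, 1],
    [0.03, -0.495, -0.07, 0, 0, 0.8, 1],
    [0.03, -0.495, -0.07, 0, 0, 1, 1],
    [0.03, -0.495, -0.07, 0, 0, 1, 1],
    [0.03, -0.495, -0.07, 0, 0, 1, 1]
  ]
}}

```text
time_s: 4.17
position: [0.4442, 0.1378, 0.2934]
tcp_rot: [[-0.67, 0.742, 0.001], [0.742, 0.67, -0.0], [-0.001, 0.0, -1.0]]
force: [0.4, 1.0, -2.2]
opening: 0.25
grasp_force: 29.8
```

```bash
python3 go.py .43 0 .3 -2.7
```

```text
4.1667 [0.4442 0.1378 0.2934] [  3.  14. 101.  -0.  65. -39.] -> [-0.309, -0.343, -0.022, 0.001, 0.001, 0.995]
```

Request:
{"name": "step_arm", "arguments": {
  "steps": [
    [-0.309, -0.343, -0.022, 0, 0, 1, 1],
    [-0.309, -0.343, -0.022, 0, 0, 1, 1],
    [-0.309, -0.343, -0.022, 0, 0, 1, 1],
    [-0.309, -0.343, -0.022, 0, 0, 1, 1],
    [-0.309, -0.343, -0.022, 0, 0, 1, 1],
    [-0.309, -0.343, -0.022, 0, 0, 1, 1],
    [-0.309, -0.343, -0.022, 0, 0, 1, 1]
  ]
}}

```text
time_s: 4.75
position: [0.4308, 0.0005, 0.2999]
tcp_rot: [[0.05, 0.999, 0.001], [0.999, -0.05, 0.001], [0.001, 0.001, -1.0]]
force: [-1.0, -0.9, -2.7]
opening: 0.254
grasp_force: 29.8
```

```bash
python3 go.py .43 -.15 .3 -47
```

```text
4.75 [0.4308 0.0005 0.2999] [-15.  11. 105.   0.  65. -12.] -> [-0.501, 0.022, -0.001, 0.0, -0.001, 0.981]
```

Request:
{"name": "step_arm", "arguments": {
  "steps": [
    [-0.5, 0.022, 0, 0, 0, 1, 1],
    [-0.5, 0.022, 0, 0, 0, 1, 1],
    [-0.5, 0.022, 0, 0, 0, 1, 1],
    [-0.5, 0.022, 0, 0, 0, 1, 1],
    [-0.5, 0.022, 0, 0, 0, 1, 1],
    [-0.5, 0.022, 0, 0, 0, 1, 1],
    [-0.5, 0.022, 0, 0, 0, 1, 1]
  ]
}}

```text
time_s: 5.33
position: [0.4309, -0.1494, 0.2996]
tcp_rot: [[0.742, 0.671, 0.0], [0.671, -0.742, 0.002], [0.002, -0.001, -1.0]]
force: [0.3, 0.5, -2.9]
opening: 0.248
grasp_force: 29.9
```

```bash
python3 go.py .415 -.311 .3 -91.5
```

```text
5.3333 [ 0.4309 -0.1494  0.2996] [-33.  13. 101.   0.  65.  15.] -> [-0.4, 0.364, -0.002, -0.002, -0.001, 0.969]
```

Request:
{"name": "step_arm", "arguments": {
  "steps": [
    [-0.4, 0.364, 0, 0, 0, 0.97, 1],
    [-0.4, 0.364, 0, 0, 0, 0.97, 1],
    [-0.4, 0.364, 0, 0, 0, 0.97, 1],
    [-0.4, 0.364, 0, 0, 0, 0.97, 1],
    [-0.4, 0.364, 0, 0, 0, 0.97, 1],
    [-0.4, 0.364, 0, 0, 0, 0.97, 1],
    [-0.4, 0.364, 0, 0, 0, 0.97, 1]
  ]
}}

```text
time_s: 5.92
position: [0.4162, -0.3108, 0.2993]
tcp_rot: [[1.0, -0.025, 0.001], [-0.025, -1.0, 0.003], [0.001, -0.003, -1.0]]
force: [0.1, 0.6, -3.0]
opening: 0.254
grasp_force: 29.9
```

```bash
cat > rod.py <<'E'
# TCP pose for a grip centre g, bar angle a, tool tilt th (leg-down turn about bar), grasp offset ox along bar, oz ahead of the TCP
from go import *
def tcp(g,a,th,ox=.012,oz=.018):
    ar=np.radians(a);u=np.array([np.cos(ar),np.sin(ar),0])
    R=Rdown(a-90,th,u)   # +th about u
    return np.array(g)+ox*u-oz*R[:,2],R
def show2(g,a,th,**k):
    p,R=tcp(g,a,th,**k);s=read_state();print(s["time_s"],s["position"],"->",p,"zdir",R[:,2],row(s,p,R).tolist())
E
python3 - <<'E'
from rod import *
show2([.404,-.307,.27],-19,30)
show2([.404,-.307,.27],-19,-30)
s=read_state();c=capture("wrist");c["state"]=s;cv2.imwrite("pics/w3.png",c["image"][:,:,::-1]);pickle.dump(c,open("w3.pkl","wb"))
c=capture("top");cv2.imwrite("pics/t3.png",c["image"][:,:,::-1])
E
```

```text
5.9167 [ 0.4162 -0.3108  0.2993] -> [ 0.4124 -0.3194  0.2856] zdir [ 0.1628  0.4728 -0.866 ] [-0.012, 0.029, 0.046, 0.658, 0.102, 0.382]
5.9167 [ 0.4162 -0.3108  0.2993] -> [ 0.4183 -0.3024  0.2856] zdir [-0.1628 -0.4728 -0.866 ] [0.006, -0.028, 0.046, -0.665, -0.103, 0.382]Traceback (most recent call last):
  File "<stdin>", line 4, in <module>
NameError: name 'capture' is not defined
```

Request:
{"name": "step_arm", "arguments": {
  "steps": [
    [-0.012, 0.029, 0.046, 0.658, 0.102, 0.382, 1],
    [-0.012, 0.029, 0.046, 0.658, 0.102, 0.382, 1],
    [-0.012, 0.029, 0.046, 0.658, 0.102, 0.382, 1],
    [-0.012, 0.029, 0.046, 0.658, 0.102, 0.382, 1],
    [-0.012, 0.029, 0.046, 0.658, 0.102, 0.382, 1],
    [-0.012, 0.029, 0.046, 0.658, 0.102, 0.382, 1],
    [-0.012, 0.029, 0.046, 0.658, 0.102, 0.382, 1]
  ]
}}

```text
time_s: 6.5
position: [0.4129, -0.3195, 0.2858]
tcp_rot: [[0.947, -0.276, 0.161], [-0.32, -0.822, 0.471], [0.002, -0.498, -0.867]]
force: [0.0, -0.4, -2.2]
opening: 0.25
grasp_force: 29.9
```

```bash
python3 - <<'E'
from rod import *
from rig import *
show2([.404,-.307,.19],-19,30)
I=[]
for n in("top","scene"):
    c=capture(n);pickle.dump(c,open(n+"3.pkl","wb"));im=c["image"][:,:,::-1]
    x,y,w,h=(330,170,130,100) if n=="top" else (90,170,130,130)
    I.append(cv2.resize(im[y:y+h,x:x+w],(400,int(400*h/w)),interpolation=cv2.INTER_CUBIC))
H=max(i.shape[0] for i in I);cv2.imwrite("pics/c3.png",np.hstack([np.pad(i,((0,H-i.shape[0]),(0,0),(0,0))) for i in I]))
# expected ball
p,R=np.array([.404,-.307,.27]),0
ar=np.radians(-19);u=np.array([np.cos(ar),np.sin(ar),0]);l=Ro.from_rotvec(u*np.radians(30)).apply([np.cos(ar-np.pi/2),np.sin(ar-np.pi/2),0])
b=p+.115*u+.14*l
for n in("top","scene"):
    c=pickle.load(open(n+"3.pkl","rb"));Hs=cv2.cvtColor(c["image"],cv2.COLOR_RGB2HSV);k,L,st,ce=cv2.connectedComponentsWithStats(cv2.inRange(Hs,(7,180,120),(18,255,255)))
    print(n,"exp",proj(c,b),[(np.round(ce[i],1).tolist(),int(st[i,4])) for i in range(1,k) if st[i,4]>10])
E
```

```text
6.5 [ 0.4129 -0.3195  0.2858] -> [ 0.4124 -0.3194  0.2056] zdir [ 0.1628  0.4728 -0.866 ] [-0.002, 0.133, 0.232, 0.003, 0.001, 0.008]
top exp [448.1037 196.7558] [([146.0, 157.9], 41), ([448.4, 197.1], 12)]
scene exp [ 91.1755 262.7983] [([434.7, 163.6], 54), ([420.8, 174.2], 65), ([263.8, 222.5], 64), ([445.9, 230.7], 13), ([259.6, 242.2], 16), ([269.6, 241.8], 34), ([144.6, 239.6], 24), ([155.3, 242.2], 19), ([87.0, 261.6], 153), ([137.5, 337.8], 465)]
```

View pics/c3.png

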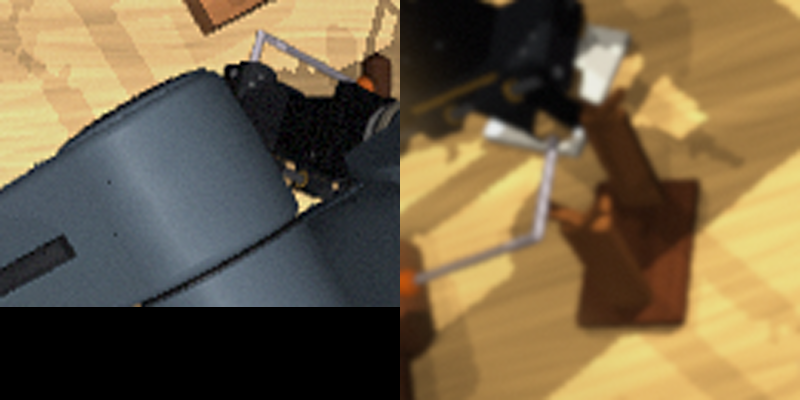

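The crops show the rod held as computed above the brown rest, with the ball at top (448.4,197.1) against (448.1,196.8) predicted. Lowering it into the forks.

Request:
{"name": "step_arm", "arguments": {
  "steps": [
    [0, 0.033, 0.058, 0, 0, 0.008, 1],
    [-0.001, 0.067, 0.116, 0, 0, 0.008, 1],
    [-0.002, 0.1, 0.174, 0, 0, 0.008, 1],
    [-0.002, 0.12, 0.21, 0, 0, 0.008, 1],
    [-0.002, 0.133, 0.232, 0, 0, 0.008, 1],
    [-0.002, 0.133, 0.232, 0, 0, 0.008, 1],
    [-0.002, 0.133, 0.232, 0, 0, 0.008, 1]
  ]
}}

```text
time_s: 7.18
position: [0.4138, -0.3188, 0.2075]
tcp_rot: [[0.946, -0.281, 0.162], [-0.325, -0.821, 0.47], [0.001, -0.498, -0.867]]
force: [0.1, -0.4, -2.3]
opening: 0.252
grasp_force: 29.9
```

Request:
{"name": "step_arm", "arguments": {
  "steps": [
    [0, 0.004, 0.007, 0, 0, 0, 1],
    [0, 0.004, 0.007, 0, 0, 0, 1],
    [0, 0.004, 0.007, 0, 0, 0, -1],
    [0, 0.004, 0.007, 0, 0, 0, -1],
    [0, 0.004, 0.007, 0, 0, 0, -1],
    [0, 0.004, 0.007, 0, 0, 0, -1],
    [0, 0.004, 0.007, 0, 0, 0, -1],
    [0, 0.004, 0.007, 0, 0, 0, -1]
  ]
}}

```text
time_s: 7.85
position: [0.4132, -0.3193, 0.2045]
tcp_rot: [[0.945, -0.283, 0.163], [-0.327, -0.82, 0.471], [0.0, -0.498, -0.867]]
force: [-0.2, 0.7, -1.3]
opening: 0.62
grasp_force: 0.0
```

Request:
{"name": "step_arm", "arguments": {
  "steps": [
    [0, 0, 0, 0, 0, 0, -1],
    [0, 0, 0, 0, 0, 0, -1],
    [0, 0, 0, 0, 0, 0, -1],
    [0, 0, 0, 0, 0, 0, -1],
    [0, 0, 0, 0, 0, 0, -1],
    [0, 0, 0, 0, 0, 0, -1]
  ]
}}

```text
time_s: 8.35
position: [0.4132, -0.3192, 0.2044]
tcp_rot: [[0.945, -0.283, 0.163], [-0.326, -0.819, 0.471], [0.0, -0.498, -0.867]]
force: [-0.2, 0.2, -0.2]
opening: 0.983
grasp_force: 0.0
```

```bash
python3 - <<'E'
from rod import *
show2([.404,-.307,.27],-19,30)
E
```

```text
8.35 [ 0.4132 -0.3192  0.2044] -> [ 0.4124 -0.3194  0.2856] zdir [ 0.1628  0.4728 -0.866 ] [-0.002, -0.133, -0.235, 0.002, -0.001, -0.001]
```

Request:
{"name": "step_arm", "arguments": {
  "steps": [
    [0, 0, -0.1, 0, 0, 0, -1],
    [0, 0, -0.25, 0, 0, 0, -1],
    [0, 0, -0.4, 0, 0, 0, -1],
    [0, 0, -0.4, 0, 0, 0, -1],
    [0, 0, -0.4, -0.2, 0, 0, -1],
    [0, 0, -0.4, -0.4, 0, 0, -1],
    [0, 0, -0.4, -0.6, 0, 0, -1],
    [0, 0, -0.4, -0.66, 0, 0, -1]
  ]
}}

```text
time_s: 9.02
position: [0.3936, -0.3764, 0.3092]
tcp_rot: [[0.945, -0.327, 0.007], [-0.327, -0.945, 0.014], [0.002, -0.015, -1.0]]
force: [-0.1, 0.0, -0.8]
opening: 1.0
grasp_force: 0.0
```

```bash
python3 go.py .42 -.07 .42 -109
```

```text
9.0167 [ 0.3936 -0.3764  0.3092] [-56.  20.  89.   1.  71.  53.] -> [-0.25, -0.999, -0.355, -0.02, -0.003, -0.002]
```

Request:
{"name": "step_arm", "arguments": {
  "steps": [
    [-0.25, -0.99, -0.355, 0, 0, 0, -1],
    [-0.25, -0.99, -0.355, 0, 0, 0, -1],
    [-0.25, -0.99, -0.355, 0, 0, 0, -1],
    [-0.25, -0.99, -0.355, 0, 0, 0, -1],
    [-0.25, -0.99, -0.355, 0, 0, 0, -1],
    [-0.25, -0.99, -0.355, 0, 0, 0, -1],
    [-0.25, -0.99, -0.355, 0, 0, 0, -1],
    [-0.25, -0.99, -0.355, 0, 0, 0, -1]
  ]
}}

```text
time_s: 9.68
position: [0.4184, -0.0699, 0.4224]
tcp_rot: [[0.946, -0.325, 0.008], [-0.325, -0.945, 0.021], [0.001, -0.023, -1.0]]
force: [0.8, -0.4, -0.2]
opening: 1.0
grasp_force: 0.0
```

Request:
{"name": "step_arm", "arguments": {
  "steps": [
    [0, 0, 0, 0, 0, 0, -1],
    [0, 0, 0, 0, 0, 0, -1],
    [0, 0, 0, 0, 0, 0, -1],
    [0, 0, 0, 0, 0, 0, -1],
    [0, 0, 0, 0, 0, 0, -1],
    [0, 0, 0, 0, 0, 0, -1]
  ]
}}

```text
time_s: 10.18
position: [0.4188, -0.0738, 0.4207]
tcp_rot: [[0.945, -0.328, 0.006], [-0.328, -0.944, 0.021], [-0.001, -0.022, -1.0]]
force: [-0.6, 0.3, -0.4]
opening: 1.001
grasp_force: 0.0
```

```bash
python3 - <<'E'
from rod import *
from rig import *
I={}
for n in("top","scene","wrist"):
    s=read_state();c=capture(n);c["state"]=s;pickle.dump(c,open(n+"4.pkl","wb"));I[n]=c["image"][:,:,::-1]
g=lambda im,x,y,w,h,k:cv2.resize(im[y:y+h,x:x+w],None,fx=k,fy=k,interpolation=cv2.INTER_CUBIC)
a=g(I["top"],350,170,100,100,4);b=g(I["scene"],80,180,100,100,4)
w=g(I["wrist"],0,0,560,280,.7142)
st=g(I["top"],245,95,120,60,3)
o=np.zeros((600,800,3),np.uint8);o[:400,:400]=a;o[:400,400:]=b;o[400:600,:w.shape[1]]=w[:200];o[400:580,400:760]=st
cv2.imwrite("pics/c4.png",o);print(s["time_s"],s["position"])
E
```

```text
10.2833 [ 0.4189 -0.0736  0.421 ]
```

View pics/c4.png

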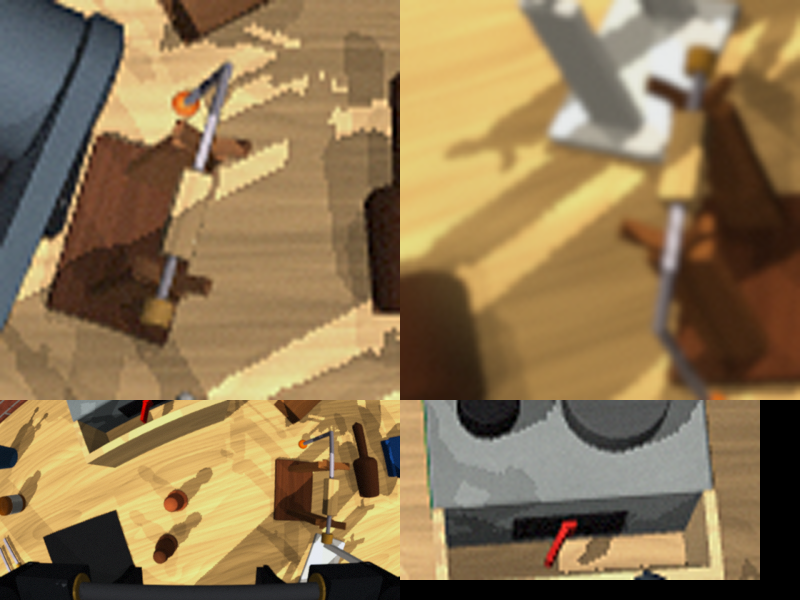

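Rod hangs in the brown rest (pommel 389,248; bend 406,187; ball 396.5,195.5 in the top view), and the figurines are standing. I'll measure the bar and the station numerically.

```bash
python3 - <<'E'
from h import *
np.set_printoptions(precision=4,suppress=True,linewidth=150)
d=pickle.load(open("d0.pkl","rb"));t0=d["top"];t=pickle.load(open("top4.pkl","rb"));sc=pickle.load(open("scene4.pkl","rb"));w=pickle.load(open("wrist4.pkl","rb"))
P=onz(t,389,248,.189);B=onz(t,406.2,186.8,.189);G=onz(t,397,223.75,.193);x=(B-P)[:2]
print("bar",P,G,B,np.degrees(np.arctan2(x[1],x[0])),np.linalg.norm(x),"ball",onz(t,396.5,195.5,.05))
print("grip from bend",B[:2]-.115*x/np.linalg.norm(x),"scene grip",onz(sc,80+282/4,180+155/4,.193),"scene bend",onz(sc,80+262/4,180+325/4,.189))
# red masks
for n,c in(("top",t0),("top4",t),("wrist",w),("scene",d["scene"])):
    H=cv2.cvtColor(c["image"],cv2.COLOR_RGB2HSV);m=cv2.inRange(H,(0,170,70),(5,255,255))|cv2.inRange(H,(175,170,70),(180,255,255))
    k,l,st,ce=cv2.connectedComponentsWithStats(m)
    for i in range(1,k):
        if st[i,4]>15:print(n,st[i],ce[i],np.array(cv2.minAreaRect(np.argwhere(l==i)[:,::-1].astype(np.float32))[0]),cv2.boxPoints(cv2.minAreaRect(np.argwhere(l==i)[:,::-1].astype(np.float32))).round(1).tolist())
g=cv2.cvtColor(t0["image"],cv2.COLOR_RGB2GRAY).astype(int)
for col in(268,280,320,340):print("col",col,"rows120-175",g[120:175,col].tolist())
for r in(145,150,155):print("row",r,"250-275",g[r,250:275].tolist(),"335-362",g[r,335:362].tolist())
E
```

```text
bar [ 0.3292 -0.2815  0.189 ] [ 0.3982 -0.3076  0.193 ] [ 0.5069 -0.3421  0.189 ] -18.803462889007463 0.18778171316620274 ball [ 0.5063 -0.3485  0.05  ]
grip from bend [ 0.3981 -0.305 ] scene grip [ 0.3998 -0.3048  0.193 ] scene bend [ 0.5094 -0.3402  0.189 ]
top [293 135  11  16  46] [297.9348 140.9348] [297.148 141.564] [[290.3999938964844, 147.5], [300.29998779296875, 133.10000610351562], [303.8999938964844, 135.60000610351562], [294.0, 150.0]]
top4 [293 135  11  16  51] [298.0196 140.8039] [297.148 141.564] [[290.3999938964844, 147.5], [300.29998779296875, 133.10000610351562], [303.8999938964844, 135.60000610351562], [294.0, 150.0]]
wrist [196   0  15  32 212] [201.3821  13.0189] [202.6834  15.1245] [[195.10000610351562, 30.200000762939453], [199.3000030517578, -1.399999976158142], [210.3000030517578, 0.0], [206.0, 31.700000762939453]]
scene [288 289   4   9  28] [289.7857 293.3214] [289.5 293. ] [[288.0, 289.0], [291.0, 289.0], [291.0, 297.0], [288.0, 297.0]]
col 268 rows120-175 [140, 139, 138, 139, 138, 139, 140, 140, 140, 134, 115, 68, 73, 73, 50, 59, 56, 55, 55, 40, 36, 40, 4
[... 1070 characters left out ...]
90, 92, 89] 335-362 [169, 172, 164, 173, 169, 106, 108, 109, 108, 103, 105, 103, 100, 170, 192, 192, 190, 131, 116, 114, 114, 114, 111, 113, 115, 115, 118]
row 150 250-275 [153, 156, 159, 153, 156, 156, 152, 180, 181, 189, 174, 83, 87, 89, 87, 86, 81, 84, 87, 85, 83, 86, 85, 88, 85] 335-362 [93, 87, 84, 96, 100, 83, 93, 92, 94, 93, 110, 139, 103, 152, 185, 182, 186, 168, 106, 107, 115, 108, 109, 110, 106, 106, 107]
row 155 250-275 [157, 155, 157, 155, 153, 157, 153, 178, 188, 185, 187, 116, 93, 97, 97, 95, 102, 100, 102, 112, 114, 117, 113, 133, 136] 335-362 [180, 172, 178, 178, 175, 176, 173, 175, 156, 150, 154, 129, 128, 131, 130, 106, 105, 116, 102, 104, 104, 105, 110, 108, 110, 108, 108]
```

```bash
python3 - <<'E'
from h import *
np.set_printoptions(precision=4,suppress=True,linewidth=150)
d=pickle.load(open("d0.pkl","rb"));t=d["top"];w=pickle.load(open("wrist4.pkl","rb"))
def line(pts):
    q=np.array([onz(t,c,r+.0,.15)[:2] for c,r in pts]);k=np.polyfit(q[:,1],q[:,0],1);return k
for nm,p in(("outer",((268,160.5),(280,159.8),(320,157.1),(340,155.6))),("inner",((268,155.4),(280,154.3),(320,151.9),(340,150.7))),("house",((268,130.4),(280,129.3),(320,126.4),(340,125.3)))):
    k=line(p);print(nm,"x at y=-.05",np.polyval(k,-.05),"yaw deg",np.degrees(np.arctan(-k[0])))
print([onz(t,c,145,.15) for c in(256.3,260.4,347.7,352.1)])
# paddle tip: top z=.081: lower-left extreme pixel
print("tip",tri((t,294.0,149.5),(w,200.7,31)),onz(t,294,149.5,.081),onz(w,200.7,31,.081))
E
```

```text
outer x at y=-.05 0.6083757590366408 yaw deg 3.0529833535980564
inner x at y=-.05 0.6244352286945005 yaw deg 2.8184463403029647
house x at y=-.05 0.7037047734774744 yaw deg 3.319831759895183
[array([0.6516, 0.0953, 0.15  ]), array([0.6514, 0.0829, 0.15  ]), array([ 0.6471, -0.1824,  0.15  ]), array([ 0.6469, -0.1959,  0.15  ])]
tip (array([ 0.6556, -0.0227,  0.0806]), array([0.0007, 0.0007])) [ 0.6548 -0.0224  0.081 ] [ 0.6562 -0.023   0.081 ]
```

```bash
python3 - <<'E'
from rod import *
from rig import *
def ball():
    c=capture("top");H=cv2.cvtColor(c["image"],cv2.COLOR_RGB2HSV)[170:270,370:430]
    k,l,st,ce=cv2.connectedComponentsWithStats(cv2.inRange(H,(5,180,120),(18,255,255)))
    return [(np.round(ce[i]+[370,170],2),int(st[i,4])) for i in range(1,k) if st[i,4]>8]
for i in range(8):print(read_state()["time_s"],ball())
show2([.399,-.3055,.30],-18.8,0,oz=.01)
E
```

```text
10.3333 [(array([395.62, 195.86]), 21)]
10.3833 [(array([395.62, 195.86]), 21)]
10.4333 [(array([395.62, 195.86]), 21)]
10.4833 [(array([395.65, 195.75]), 20)]
10.5333 [(array([395.62, 195.86]), 21)]
10.5833 [(array([395.62, 195.86]), 21)]
10.6333 [(array([395.62, 195.86]), 21)]
10.6833 [(array([395.62, 195.86]), 21)]
10.7333 [ 0.419  -0.0727  0.4214] -> [ 0.4104 -0.3094  0.31  ] zdir [ 0.  0. -1.] [0.23, 0.763, 0.355, -0.028, -0.0, -0.006]
```

The rod hangs still. I'll go back over it and grasp.

Request:
{"name": "step_arm", "arguments": {
  "steps": [
    [0.23, 0.763, 0.355, -0.028, 0, -0.006, -1],
    [0.23, 0.763, 0.355, -0.028, 0, -0.006, -1],
    [0.23, 0.763, 0.355, -0.028, 0, -0.006, -1],
    [0.23, 0.763, 0.355, -0.028, 0, -0.006, -1],
    [0.23, 0.763, 0.355, -0.028, 0, -0.006, -1],
    [0.23, 0.763, 0.355, -0.028, 0, -0.006, -1],
    [0.23, 0.763, 0.355, -0.028, 0, -0.006, -1],
    [0.23, 0.763, 0.355, -0.028, 0, -0.006, -1]
  ]
}}

```text
time_s: 11.4
position: [0.4096, -0.3118, 0.3081]
tcp_rot: [[0.946, -0.326, -0.002], [-0.326, -0.946, 0.002], [-0.003, -0.001, -1.0]]
force: [-0.1, 1.1, -0.7]
opening: 1.0
grasp_force: 0.0
```

Request:
{"name": "step_arm", "arguments": {
  "steps": [
    [0, 0, 0, 0, 0, 0, -1],
    [0, 0, 0, 0, 0, 0, -1]
  ]
}}

```text
time_s: 11.57
position: [0.4105, -0.308, 0.3106]
tcp_rot: [[0.947, -0.321, 0.0], [-0.321, -0.947, 0.0], [0.0, -0.0, -1.0]]
force: [-0.4, -0.2, -0.1]
opening: 0.996
grasp_force: 0.0
```

```bash
python3 - <<'E'
from rod import *
from rig import *
show2([.399,-.3055,.189],-18.8,0,oz=.01)
s=read_state();c=capture("wrist");c["state"]=s;pickle.dump(c,open("wrist5.pkl","wb"));cv2.imwrite("pics/w5.png",c["image"][:,:,::-1])
E
```

```text
11.5667 [ 0.4105 -0.308   0.3106] -> [ 0.4104 -0.3094  0.199 ] zdir [ 0.  0. -1.] [0.001, 0.004, 0.372, -0.001, -0.0, 0.002]
```

View pics/w5.png

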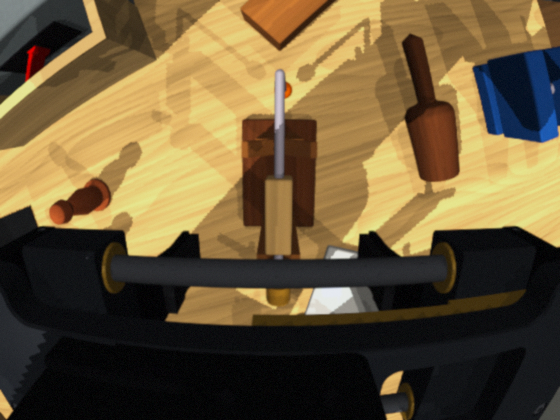

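The grip is centred between the fingers (column 279) and the leg hangs down (ball at 287,90). Descending and closing.

Request:
{"name": "step_arm", "arguments": {
  "steps": [
    [0, 0.004, 0.1, 0, 0, 0, -1],
    [0, 0.004, 0.2, 0, 0, 0, -1],
    [0, 0.004, 0.3, 0, 0, 0, -1],
    [0, 0.004, 0.372, 0, 0, 0, -1],
    [0, 0.004, 0.372, 0, 0, 0, 1],
    [0, 0.004, 0.372, 0, 0, 0, 1],
    [0, 0.004, 0.372, 0, 0, 0, 1],
    [0, 0.004, 0.372, 0, 0, 0, 1]
  ]
}}

```text
time_s: 12.28
position: [0.4111, -0.3112, 0.2005]
tcp_rot: [[0.947, -0.321, 0.003], [-0.321, -0.947, -0.004], [0.004, 0.002, -1.0]]
force: [0.3, -0.1, 0.6]
opening: 0.787
grasp_force: 0.0
```

Request:
{"name": "step_arm", "arguments": {
  "steps": [
    [0, 0, 0, 0, 0, 0, 1],
    [0, 0, 0, 0, 0, 0, 1],
    [0, 0, 0, 0, 0, 0, 1],
    [0, 0, 0, 0, 0, 0, 1],
    [0, 0, 0, 0, 0, 0, 1],
    [0, 0, 0, 0, 0, 0, 1],
    [0, 0, 0, 0, 0, 0, 1],
    [0, 0, 0, 0, 0, 0, 1]
  ]
}}

```text
time_s: 12.95
position: [0.4105, -0.3082, 0.1984]
tcp_rot: [[0.946, -0.324, 0.002], [-0.324, -0.946, 0.005], [-0.0, -0.005, -1.0]]
force: [4.5, 6.0, 3.5]
opening: 0.252
grasp_force: 29.7
```

Request:
{"name": "step_arm", "arguments": {
  "steps": [
    [0, 0, 0, 0, 0, 0, 1],
    [0, 0, 0, 0, 0, 0, 1]
  ]
}}

```text
time_s: 13.12
position: [0.4105, -0.3082, 0.1983]
tcp_rot: [[0.946, -0.324, 0.001], [-0.324, -0.946, 0.005], [-0.0, -0.005, -1.0]]
force: [4.4, 5.4, 3.3]
opening: 0.251
grasp_force: 29.7
```

Request:
{"name": "step_arm", "arguments": {
  "steps": [
    [0, 0, -0.03, 0, 0, 0, 1],
    [0, 0, -0.1, 0, 0, 0, 1],
    [0, 0, -0.2, 0, 0, 0, 1],
    [0, 0, -0.32, 0, 0, 0, 1],
    [0, 0, -0.45, 0, 0, 0, 1],
    [0, 0, -0.55, 0, 0, 0, 1],
    [0, 0, -0.6, 0, 0, 0, 1],
    [0, 0, -0.6, 0, 0, 0, 1]
  ]
}}

```text
time_s: 13.78
position: [0.411, -0.3122, 0.3828]
tcp_rot: [[0.947, -0.322, 0.006], [-0.322, -0.947, -0.008], [0.008, 0.006, -1.0]]
force: [0.3, 0.1, -2.0]
opening: 0.248
grasp_force: 29.7
```

```bash
cat > st.py <<'E'
from rod import *
O=np.array([.7036,-.0475]);X=np.array([.9986,.053]);Y=np.array([-.053,.9986])
def gball(sx,sy,bz=.065,a=3.,th=0):
    """grip centre putting the ball at station (sx,sy), height bz, leg straight down"""
    b=O+sx*X+sy*Y;ar=np.radians(a)
    return np.r_[b-.115*np.array([np.cos(ar),np.sin(ar)]),bz+.14]
E
python3 - <<'E'
from st import *
from rig import *
show2(gball(-.03,.06,.25),3,0,oz=.0095)
I={}
for n in("top","scene"):
    c=capture(n);H=cv2.cvtColor(c["image"],cv2.COLOR_RGB2HSV);k,L,st,ce=cv2.connectedComponentsWithStats(cv2.inRange(H,(7,180,120),(18,255,255)))
    I[n]=c;s=read_state();u=s["tcp_rot"][:,0];b=s["position"]+.103*u+np.array([0,0,-.1495])
    print(n,"exp",b,proj(c,b),[(np.round(ce[i],1).tolist(),int(st[i,4])) for i in range(1,k) if st[i,4]>10])
E
```

```text
13.7833 [ 0.411  -0.3122  0.3828] -> [0.5676 0.0054 0.3995] zdir [ 0.  0. -1.] [0.154, -1.17, -0.061, 0.009, -0.009, -0.484]
top exp [ 0.5075 -0.3444  0.2308] [410.9591 183.6755] [([146.4, 157.8], 45), ([412.5, 183.4], 26)]
scene exp [ 0.5068 -0.3434  0.2284] [139.1435 253.9831] [([434.8, 163.8], 55), ([420.7, 174.2], 65), ([263.8, 222.7], 64), ([445.9, 230.7], 13), ([156.2, 236.0], 13), ([266.1, 242.1], 55), ([155.1, 242.1], 21), ([83.9, 262.6], 148), ([137.1, 254.9], 64), ([137.3, 338.2], 445)]
```

Request:
{"name": "step_arm", "arguments": {
  "steps": [
    [0.08, -0.6, -0.06, 0, 0, -0.25, 1],
    [0.08, -0.6, -0.06, 0, 0, -0.25, 1],
    [0.08, -0.6, -0.06, 0, 0, -0.25, 1],
    [0.08, -0.6, -0.06, 0, 0, -0.25, 1],
    [0.08, -0.6, -0.06, 0, 0, -0.25, 1],
    [0.08, -0.6, -0.06, 0, 0, -0.25, 1]
  ]
}}

```text
time_s: 14.38
position: [0.4907, -0.1438, 0.394]
tcp_rot: [[0.992, -0.126, -0.004], [-0.126, -0.992, 0.004], [-0.004, -0.003, -1.0]]
force: [0.2, -0.3, -3.2]
opening: 0.254
grasp_force: 29.7
```

```bash
python3 - <<'E'
from st import *
show2(gball(-.03,.06,.25),3,0,oz=.0095)
E
```

```text
14.3833 [ 0.4907 -0.1438  0.394 ] -> [0.5676 0.0054 0.3995] zdir [ 0.  0. -1.] [0.192, -0.526, -0.017, -0.005, 0.005, -0.227]
```

Request:
{"name": "step_arm", "arguments": {
  "steps": [
    [0.192, -0.526, -0.017, -0.005, 0.005, -0.227, 1],
    [0.192, -0.526, -0.017, -0.005, 0.005, -0.227, 1],
    [0.192, -0.526, -0.017, -0.005, 0.005, -0.227, 1],
    [0.192, -0.526, -0.017, -0.005, 0.005, -0.227, 1],
    [0.192, -0.526, -0.017, -0.005, 0.005, -0.227, 1],
    [0.192, -0.526, -0.017, -0.005, 0.005, -0.227, 1],
    [0.192, -0.526, -0.017, -0.005, 0.005, -0.227, 1]
  ]
}}

```text
time_s: 14.97
position: [0.5673, 0.0004, 0.3991]
tcp_rot: [[0.999, 0.047, -0.001], [0.047, -0.999, -0.005], [-0.001, 0.005, -1.0]]
force: [0.3, -0.1, -2.2]
opening: 0.251
grasp_force: 29.8
```

```bash
cat > ballchk.py <<'E'
from st import *
from rig import *
s=read_state();b=s["position"]+np.array(s["tcp_rot"])@[.103,0,.1495]
obs=[]
for n in("top","scene"):
    c=capture(n);H=cv2.cvtColor(c["image"],cv2.COLOR_RGB2HSV);k,L,st,ce=cv2.connectedComponentsWithStats(cv2.inRange(H,(7,180,110),(18,255,255)))
    e=proj(c,b);q=[ce[i] for i in range(1,k) if st[i,4]>5 and np.hypot(*(ce[i]-e))<9]
    print(n,np.round(e,1),np.round(q,1).tolist())
    if q:obs.append((c,*min(q,key=lambda v:np.hypot(*(v-e)))))
    if n=="top":
        m=cv2.inRange(H,(0,170,70),(5,255,255))|cv2.inRange(H,(175,170,70),(180,255,255));k,L,st,ce=cv2.connectedComponentsWithStats(m)
        for i in range(1,k):
            if st[i,4]>15:
                P=np.argwhere(L==i)[:,::-1];lo=P[P[:,1]>=P[:,1].max()-1].mean(0);hi=P[P[:,1]<=P[:,1].min()+1].mean(0)
                q=[onz(c,*v,.081)[:2]-O for v in(hi,lo)];v=q[1]-q[0];print("red",st[i],"tip stn",q[1]@X,q[1]@Y,"lean",np.arctan2(v@Y,-(v@X)))
print("exp ball",b,"stn",(b[:2]-O)@X,(b[:2]-O)@Y)
if len(obs)==2:
    p,r=tri(*obs);print("seen",p,r,"stn",(p[:2]-O)@X,(p[:2]-O)@Y)
E
python3 ballchk.py; python3 - <<'E'
from st import *
show2(gball(-.03,.06,.067),3,0,oz=.0095)
E
```

```text
top [287.2 128.4] []
scene [304.6 261.6] [[304.4, 263.3]]
exp ball [0.67   0.0045 0.2495] stn -0.030756123285904678 0.05369529096223898
15.0667 [ 0.5674 -0.0005  0.4001] -> [0.5676 0.0054 0.2165] zdir [ 0.  0. -1.] [0.001, -0.023, 0.612, 0.006, -0.001, -0.01]
```

Request:
{"name": "step_arm", "arguments": {
  "steps": [
    [0, -0.023, 0, 0, 0, -0.01, 1],
    [0, -0.023, 0.1, 0, 0, -0.01, 1],
    [0, -0.023, 0.22, 0, 0, -0.01, 1],
    [0, -0.023, 0.34, 0, 0, -0.01, 1],
    [0, -0.023, 0.46, 0, 0, -0.01, 1],
    [0, -0.023, 0.56, 0, 0, -0.01, 1],
    [0, -0.023, 0.612, 0, 0, -0.01, 1],
    [0, -0.023, 0.612, 0, 0, -0.01, 1]
  ]
}}

```text
time_s: 15.73
position: [0.5654, 0.0067, 0.2137]
tcp_rot: [[0.999, 0.053, -0.006], [0.053, -0.999, -0.003], [-0.006, 0.002, -1.0]]
force: [-0.0, -0.0, -2.9]
opening: 0.252
grasp_force: 29.8
```

```bash
python3 ballchk.py; python3 - <<'E'
from st import *
for q in((-.032,.035),(-.042,-.005),(-.044,-.02)):show2(gball(*q,.067),3,0,oz=.0095)
print(read_state()["force"])
E
```

```text
top [283.  147.3] []
scene [302.9 287.7] [[302.7, 288.7]]
exp ball [0.6674 0.0118 0.0636] stn -0.032975261422065694 0.0611568520673101
15.8333 [0.5688 0.0065 0.2179] -> [ 0.5669 -0.0196  0.2165] zdir [ 0.  0. -1.] [-0.011, 0.086, 0.005, 0.006, -0.004, 0.001]
15.8333 [0.5688 0.0065 0.2179] -> [ 0.5591 -0.0601  0.2165] zdir [ 0.  0. -1.] [-0.044, 0.22, 0.006, 0.006, -0.004, 0.001]
15.8333 [0.5688 0.0065 0.2179] -> [ 0.5579 -0.0752  0.2165] zdir [ 0.  0. -1.] [-0.051, 0.27, 0.006, 0.006, -0.004, 0.001]
[-0.3615 -0.0245 -1.9102]
```

Request:
{"name": "step_arm", "arguments": {
  "steps": [
    [-0.005, 0.05, 0.005, 0, 0, 0, 1],
    [-0.011, 0.086, 0.005, 0, 0, 0, 1],
    [-0.018, 0.11, 0.005, 0, 0, 0, 1],
    [-0.025, 0.14, 0.005, 0, 0, 0, 1],
    [-0.031, 0.165, 0.005, 0, 0, 0, 1],
    [-0.036, 0.19, 0.005, 0, 0, 0, 1],
    [-0.04, 0.21, 0.005, 0, 0, 0, 1],
    [-0.044, 0.22, 0.005, 0, 0, 0, 1]
  ]
}}

```text
time_s: 16.5
position: [0.559, -0.0605, 0.2166]
tcp_rot: [[0.999, 0.054, 0.004], [0.054, -0.999, -0.005], [0.003, 0.005, -1.0]]
force: [-0.6, 2.0, -2.6]
opening: 0.247
grasp_force: 30.0
```

```bash
python3 ballchk.py; python3 - <<'E'
from st import *
for q in((-.044,-.02),(-.044,-.03)):show2(gball(*q,.067),3,0,oz=.0095)
s=read_state();print(s["force"],s["moment"],s["tcp_rot"].round(3).tolist())
E
```

```text
top [304.1 148.2] []
scene [278.5 294.3] [[279.0, 295.0]]
exp ball [ 0.6624 -0.0556  0.0674] stn -0.04159003271817851 -0.005885538615010497
16.6 [ 0.5585 -0.0604  0.2163] -> [ 0.5579 -0.0752  0.2165] zdir [ 0.  0. -1.] [-0.005, 0.049, -0.0, 0.007, -0.002, 0.002]
16.6 [ 0.5585 -0.0604  0.2163] -> [ 0.5584 -0.0852  0.2165] zdir [ 0.  0. -1.] [-0.005, 0.082, -0.0, 0.007, -0.002, 0.002]
[-0.2514  0.9888 -1.4214] [0.2979 0.362  0.1371] [[0.999, 0.054, 0.002], [0.054, -0.999, -0.005], [0.002, 0.005, -1.0]]
```

Request:
{"name": "step_arm", "arguments": {
  "steps": [
    [0, 0.015, 0, 0, 0, 0, 1],
    [0, 0.03, 0, 0, 0, 0, 1],
    [0, 0.04, 0, 0, 0, 0, 1],
    [0, 0.04, 0, 0, 0, 0, 1]
  ]
}}

```text
time_s: 16.93
position: [0.5593, -0.0712, 0.2165]
tcp_rot: [[0.999, 0.055, 0.002], [0.055, -0.999, -0.003], [0.002, 0.003, -1.0]]
force: [-1.7, 5.0, -0.6]
opening: 0.254
grasp_force: 30.6
```

```bash
python3 ballchk.py; python3 -c "
from rig import *
s=read_state();print(s['position'],s['force'])"
```

```text
top [307.3 148.1] []
scene [274.8 295.8] [[277.4, 295.5]]
exp ball [ 0.6625 -0.066   0.0672] stn -0.04197703709502745 -0.01626253482971426
[ 0.5593384  -0.0709199   0.21645786] [-2.09813739  3.56023044 -0.29957211]
```

Request:
{"name": "step_arm", "arguments": {
  "steps": [
    [0, 0.01, 0, 0, 0, 0, 1],
    [0, 0.02, 0, 0, 0, 0, 1],
    [0, 0.02, 0, 0, 0, 0, 1]
  ]
}}

```text
time_s: 17.28
position: [0.5596, -0.0768, 0.2166]
tcp_rot: [[0.998, 0.055, 0.002], [0.055, -0.998, -0.003], [0.002, 0.003, -1.0]]
force: [-2.3, 5.1, 1.8]
opening: 0.256
grasp_force: 31.4
```

```bash
python3 ballchk.py; python3 -c "
from rig import *
s=read_state();print(s['position'],s['force'])"
```

```text
top [309. 148.] []
scene [272.9 296.6] [[277.4, 295.5]]
exp ball [ 0.6628 -0.0716  0.0674] stn -0.0420342381869227 -0.021853855111721814
[ 0.55951056 -0.07654455  0.21661912] [-1.14587664  5.09112063  0.77153627]
```

The ball has stopped moving, about where the stop was predicted, with the force up. I'll back off left, lift out and check the paddle.

Request:
{"name": "step_arm", "arguments": {
  "steps": [
    [0, -0.05, 0, 0, 0, 0, 1],
    [0, -0.1, 0, 0, 0, 0, 1],
    [0, -0.13, 0, 0, 0, 0, 1],
    [0, -0.13, -0.1, 0, 0, 0, 1],
    [0, -0.13, -0.22, 0, 0, 0, 1],
    [0, -0.13, -0.35, 0, 0, 0, 1],
    [0, -0.13, -0.48, 0, 0, 0, 1],
    [0, -0.13, -0.6, 0, 0, 0, 1]
  ]
}}

```text
time_s: 18.05
position: [0.5578, -0.0388, 0.399]
tcp_rot: [[0.999, 0.054, 0.006], [0.054, -0.999, -0.008], [0.006, 0.008, -1.0]]
force: [0.7, -0.1, -2.9]
opening: 0.249
grasp_force: 29.7
```

```bash
python3 - <<'E'
from st import *
show2([.403,-.304,.37],-19,0,oz=.0095)
E
```

```text
18.05 [ 0.5578 -0.0388  0.399 ] -> [ 0.4143 -0.3079  0.3795] zdir [ 0.  0. -1.] [-0.526, 0.869, 0.069, 0.009, -0.01, 0.49]
```

Request:
{"name": "step_arm", "arguments": {
  "steps": [
    [-0.526, 0.869, 0.069, 0.009, -0.01, 0.49, 1],
    [-0.526, 0.869, 0.069, 0.009, -0.01, 0.49, 1],
    [-0.526, 0.869, 0.069, 0.009, -0.01, 0.49, 1],
    [-0.526, 0.869, 0.069, 0.009, -0.01, 0.49, 1],
    [-0.526, 0.869, 0.069, 0.009, -0.01, 0.49, 1],
    [-0.526, 0.869, 0.069, 0.009, -0.01, 0.49, 1],
    [-0.526, 0.869, 0.069, 0.009, -0.01, 0.49, 1],
    [-0.526, 0.869, 0.069, 0.009, -0.01, 0.49, 1]
  ]
}}

```text
time_s: 18.72
position: [0.4112, -0.3129, 0.3762]
tcp_rot: [[0.944, -0.33, -0.005], [-0.33, -0.944, -0.003], [-0.004, 0.005, -1.0]]
force: [1.7, 0.1, -2.5]
opening: 0.25
grasp_force: 29.9
```

Request:
{"name": "step_arm", "arguments": {
  "steps": [
    [0, 0, 0, 0, 0, 0, 1],
    [0, 0, 0, 0, 0, 0, 1]
  ]
}}

```text
time_s: 18.88
position: [0.4134, -0.3082, 0.3762]
tcp_rot: [[0.945, -0.327, -0.003], [-0.327, -0.945, 0.003], [-0.004, -0.001, -1.0]]
force: [0.8, -0.1, -2.4]
opening: 0.254
grasp_force: 29.9
```

```bash
python3 ballchk.py; python3 - <<'E'
from st import *
from rig import *
c=capture("top");im=c["image"][:,:,::-1];pickle.dump(c,open("top6.pkl","wb"));s=read_state();w=capture("wrist")
print(s["position"],s["tcp_rot"].round(3).tolist())
g=lambda im,x,y,w,h,k:cv2.resize(im[y:y+h,x:x+w],None,fx=k,fy=k,interpolation=cv2.INTER_CUBIC)
o=np.zeros((600,800,3),np.uint8);o[:300,:400]=g(im,245,95,100,75,4);o[:300,400:]=g(im,350,150,100,75,4);o[300:,:400]=g(w["image"][:,:,::-1],0,0,560,420,.7143)[:300,:400]
c=capture("scene");o[300:,400:]=g(c["image"][:,:,::-1],80,200,100,75,4)
cv2.imwrite("pics/c6.png",o)
E
```

```text
top [409.5 183.1] [[408.4, 183.3]]
red [298 135  14  14  74] tip stn -0.04330328062004549 -0.02056643842662856 lean -0.4900849913800074
scene [140.5 255.4] [[142.4, 256.1]]
exp ball [ 0.5103 -0.3416  0.2264] stn -0.20862015266988787 -0.2834131995543455
seen [ 0.5107 -0.3393  0.2212] [0.0006 0.0006] stn -0.20809458998007851 -0.2811954841017543
[ 0.4145 -0.306   0.3765] [[0.946, -0.323, -0.003], [-0.323, -0.946, 0.003], [-0.004, -0.002, -1.0]]
```

View pics/c6.png

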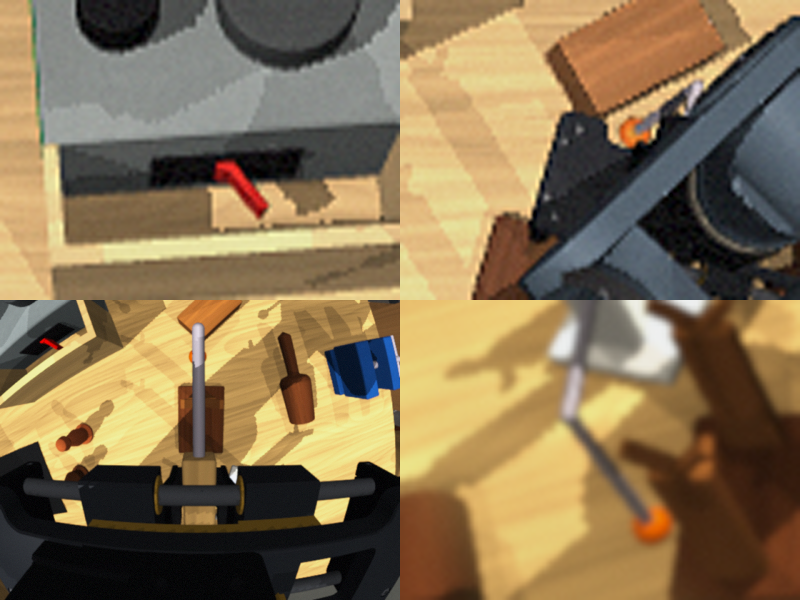

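The crops show the paddle leaning right (301.5,136 to 310.5,148) and the rod held leg-down over the rest. Next I check the paddle angle against its off picture.

```bash
python3 - <<'E'
from st import *
np.set_printoptions(precision=4,suppress=True,linewidth=160)
d=pickle.load(open("d0.pkl","rb"))
for c in(d["top"],pickle.load(open("top6.pkl","rb"))):
    I=c["image"].astype(float);m=np.clip((I[...,0]-np.maximum(I[...,1],I[...,2])-45)/130,0,1)
    m[:128]=0;m[156:]=0;m[:,:285]=0;m[:,320:]=0
    ys,xs=np.nonzero(m>.05);w=m[ys,xs];pts=np.array([(onz(c,x,y,.081)[:2]-O)@np.c_[X,Y] for x,y in zip(xs,ys)])
    mu=(w[:,None]*pts).sum(0)/w.sum();q=pts-mu;C=(w[:,None]*q).T@q;ev,V=np.linalg.eigh(C);v=V[:,1]*-np.sign(V[0,1])
    pr=(pts-mu)@v;print("centroid",mu,"axis lean",np.arctan2(v[1],-v[0]),"extent",pr.min(),pr.max(),"tip",mu+v*np.percentile(pr,97),"lean from pivot to centroid",np.arctan2(mu[1],-mu[0]))
    # model tips for comparison, pixels
    for a in(.6,.53,-.48,-.54,-.6):
        t=O+.05*(-np.cos(a)*X+np.sin(a)*Y);p=[proj(c,np.r_[O,.081]),proj(c,np.r_[t,.081])];print(a,np.round(p,1).tolist())
E
```

```text
centroid [-0.0202  0.0131] axis lean 0.5943218814334477 extent -0.025325618987389095 0.032019613590767174 tip [-0.0451  0.03  ] lean from pivot to centroid 0.5769146235477659
0.6 [[301.5, 134.6], [293.7, 147.7]]
0.53 [[301.5, 134.6], [294.6, 148.2]]
-0.48 [[301.5, 134.6], [309.8, 147.5]]
-0.54 [[301.5, 134.6], [310.6, 147.0]]
-0.6 [[301.5, 134.6], [311.3, 146.5]]
centroid [-0.0211 -0.0095] axis lean -0.6383705331690956 extent -0.026642135983265015 0.028700603949863845 tip [-0.0417 -0.0248] lean from pivot to centroid -0.4216343489588896
0.6 [[301.5, 134.6], [293.7, 147.7]]
0.53 [[301.5, 134.6], [294.6, 148.2]]
-0.48 [[301.5, 134.6], [309.8, 147.5]]
-0.54 [[301.5, 134.6], [310.6, 147.0]]
-0.6 [[301.5, 134.6], [311.3, 146.5]]
```

```bash
python3 - <<'E'
from st import *
from rig import *
np.set_printoptions(precision=4,suppress=True,linewidth=160)
s=read_state();w=capture("wrist");w["state"]=s;sc=capture("scene")
for n,c in(("wrist off",pickle.load(open("wrist4.pkl","rb"))),("wrist5 off",pickle.load(open("wrist5.pkl","rb"))),("wrist on",w),("scene off",pickle.load(open("scene4.pkl","rb"))),("scene on",sc)):
    I=c["image"].astype(float);m=np.clip((I[...,0]-np.maximum(I[...,1],I[...,2])-45)/130,0,1);H=cv2.cvtColor(c["image"],cv2.COLOR_RGB2HSV)
    k,l,st,ce=cv2.connectedComponentsWithStats(cv2.inRange(H,(0,170,60),(5,255,255))|cv2.inRange(H,(175,170,60),(180,255,255)))
    for i in range(1,k):
        if st[i,4]<10:continue
        ys,xs=np.nonzero(cv2.dilate((l==i).astype(np.uint8),np.ones((3,3)))*(m>.3))
        p=np.array([(onz(c,x,y,.081)[:2]-O)@np.c_[X,Y] for x,y in zip(xs,ys)]);mu=p.mean(0)
        if abs(mu[0])>.1 or abs(mu[1])>.1:continue
        ev,V=np.linalg.eigh(np.cov((p-mu).T));v=V[:,1]*-np.sign(V[0,1]);pr=(p-mu)@v
        print(n,len(p),"cent",mu,"lean",np.arctan2(v[1],-v[0]),"ends",mu+v*pr.min(),mu+v*pr.max())
E
```

```text
wrist off 180 cent [-0.0186  0.0163] lean 0.5536846469780747 ends [0.0008 0.0042] [-0.0432  0.0314]
wrist5 off 168 cent [-0.0137  0.0139] lean 0.5934741171064569 ends [0.0045 0.0015] [-0.0362  0.029 ]
wrist on 168 cent [-0.0154 -0.0086] lean -0.6981505542977109 ends [0.0057 0.0092] [-0.0368 -0.0265]<stdin>:11: RuntimeWarning: Mean of empty slice.
  ret = ret.dtype.type(ret / rcount)
Traceback (most recent call last):
IndexError: invalid index to scalar variable.
```

The paddle is at its stop: tip y about -0.027 and lean about -0.6 to -0.7 by two cameras, against +0.55 to 0.59 when off. Lowering the rod into the forks.

```bash
python3 go.py .4125 -.3085 .2 -108.9
```

```text
19.2333 [ 0.4146 -0.3059  0.3765] [-49.  14.  87.   0.  79.  60.] -> [-0.002, 0.012, 0.588, -0.003, 0.005, 0.002]
```

Request:
{"name": "step_arm", "arguments": {
  "steps": [
    [-0.002, 0.012, 0.1, 0, 0.005, 0, 1],
    [-0.002, 0.012, 0.2, 0, 0.005, 0, 1],
    [-0.002, 0.012, 0.3, 0, 0.005, 0, 1],
    [-0.002, 0.012, 0.4, 0, 0.005, 0, 1],
    [-0.002, 0.012, 0.48, 0, 0.005, 0, 1],
    [-0.002, 0.012, 0.53, 0, 0.005, 0, 1],
    [-0.002, 0.012, 0.565, 0, 0.005, 0, 1],
    [-0.002, 0.012, 0.588, 0, 0.005, 0, 1]
  ]
}}

```text
time_s: 19.9
position: [0.4119, -0.3086, 0.1988]
tcp_rot: [[0.946, -0.323, -0.001], [-0.323, -0.946, 0.004], [-0.002, -0.003, -1.0]]
force: [-3.3, 2.7, 21.8]
opening: 0.25
grasp_force: 29.9
```

Request:
{"name": "step_arm", "arguments": {
  "steps": [
    [0, 0, 0, 0, 0, 0, 1],
    [0, 0, 0, 0, 0, 0, 1]
  ]
}}

```text
time_s: 20.07
position: [0.4124, -0.3094, 0.2002]
tcp_rot: [[0.946, -0.323, 0.001], [-0.323, -0.946, 0.002], [0.001, -0.002, -1.0]]
force: [0.8, 0.1, -3.2]
opening: 0.247
grasp_force: 30.0
```

```bash
python3 go.py .4125 -.3085 .2 -108.9; python3 ballchk.py
```

```text
20.0667 [ 0.4124 -0.3094  0.2002] [-49.  26. 101.   0.  54.  59.] -> [-0.0, -0.003, 0.001, -0.003, -0.001, 0.001]
top [394.6 194.4] [[393.4, 194.7]]
red [298 135  14  14  74] tip stn -0.04330328062004549 -0.02056643842662856 lean -0.4900849913800074
scene [159.2 282.1] [[159.1, 282.7]]
exp ball [ 0.51   -0.3424  0.0507] stn -0.2089526918740887 -0.28422691275740497
seen [ 0.5096 -0.3419  0.0457] [0.0019 0.0019] stn -0.20936350268262952 -0.28368223630211375
```

Request:
{"name": "step_arm", "arguments": {
  "steps": [
    [0, 0, 0, 0, 0, 0, -1],
    [0, 0, 0, 0, 0, 0, -1],
    [0, 0, 0, 0, 0, 0, -1],
    [0, 0, 0, 0, 0, 0, -1],
    [0, 0, 0, 0, 0, 0, -1],
    [0, 0, 0, 0, 0, 0, -1],
    [0, 0, 0, 0, 0, 0, -1],
    [0, 0, 0, 0, 0, 0, -1]
  ]
}}

```text
time_s: 20.83
position: [0.4118, -0.3094, 0.2]
tcp_rot: [[0.946, -0.324, 0.001], [-0.324, -0.946, 0.002], [-0.0, -0.003, -1.0]]
force: [-0.1, 0.4, 0.0]
opening: 0.77
grasp_force: 0.0
```

Request:
{"name": "step_arm", "arguments": {
  "steps": [
    [0, 0, 0, 0, 0, 0, -1],
    [0, 0, 0, 0, 0, 0, -1],
    [0, 0, -0.06, 0, 0, 0, -1],
    [0, 0, -0.15, 0, 0, 0, -1],
    [0, 0, -0.28, 0, 0, 0, -1],
    [0, 0, -0.4, 0, 0, 0, -1],
    [0, 0, -0.55, 0, 0, 0, -1],
    [0, 0, -0.6, 0, 0, 0, -1]
  ]
}}

```text
time_s: 21.5
position: [0.413, -0.3111, 0.3855]
tcp_rot: [[0.946, -0.324, 0.007], [-0.324, -0.946, -0.004], [0.008, 0.002, -1.0]]
force: [-0.3, -0.6, 0.4]
opening: 0.996
grasp_force: 0.0
```

Request:
{"name": "step_arm", "arguments": {
  "steps": [
    [-0.25, -0.7, -0.1, 0, 0, 0, -1],
    [-0.25, -0.7, -0.1, 0, 0, 0, -1],
    [-0.25, -0.7, -0.1, 0, 0, 0, -1],
    [-0.25, -0.7, -0.1, 0, 0, 0, -1],
    [-0.25, -0.7, -0.1, 0, 0, 0, -1],
    [-0.25, -0.7, -0.1, 0, 0, 0, -1],
    [-0.25, -0.7, -0.1, 0, 0, 0, -1],
    [-0.25, -0.7, -0.1, 0, 0, 0, -1]
  ]
}}

```text
time_s: 22.17
position: [0.4087, -0.0863, 0.4108]
tcp_rot: [[0.947, -0.322, 0.001], [-0.322, -0.947, 0.001], [0.001, -0.002, -1.0]]
force: [-0.0, 0.3, 0.0]
opening: 1.003
grasp_force: 0.0
```

Request:
{"name": "step_arm", "arguments": {
  "steps": [
    [0, 0, 0, 0, 0, 0, -1],
    [0, 0, 0, 0, 0, 0, -1],
    [0, 0, 0, 0, 0, 0, -1],
    [0, 0, 0, 0, 0, 0, -1],
    [0, 0, 0, 0, 0, 0, -1],
    [0, 0, 0, 0, 0, 0, -1],
    [0, 0, 0, 0, 0, 0, -1],
    [0, 0, 0, 0, 0, 0, -1]
  ]
}}

```text
time_s: 22.83
position: [0.4088, -0.087, 0.4104]
tcp_rot: [[0.946, -0.325, 0.001], [-0.325, -0.946, 0.003], [-0.0, -0.003, -1.0]]
force: [0.1, 0.3, 0.6]
opening: 1.0
grasp_force: 0.0
```

```bash
python3 - <<'E'
from st import *
from rig import *
a=pickle.load(open("top4.pkl","rb"));Ha=a["image"].astype(int)
for i in range(4):
    c=capture("top");H=cv2.cvtColor(c["image"],cv2.COLOR_RGB2HSV);h=H[170:270,370:430]
    k,l,st,ce=cv2.connectedComponentsWithStats(cv2.inRange(h,(5,180,120),(18,255,255)))
    print([(np.round(ce[j]+[370,170],2),int(st[j,4])) for j in range(1,k) if st[j,4]>8])
sc=capture("scene");h=cv2.cvtColor(sc["image"],cv2.COLOR_RGB2HSV);k,l,st,ce=cv2.connectedComponentsWithStats(cv2.inRange(h,(5,180,120),(18,255,255)))
print("scene",[np.round(ce[j],1).tolist() for j in range(1,k) if st[j,4]>8 and 120<ce[j][0]<190])
# brass/wood/bar shift between first hang and now: phase correlation on rest crop
g=lambda q:cv2.cvtColor(q["image"],cv2.COLOR_RGB2GRAY)[180:260,380:415].astype(np.float32)
A=g(a);Bq=g(c);tpl=A[30:55,12:28] # grip patch
r=cv2.matchTemplate(Bq,tpl,cv2.TM_CCOEFF_NORMED);print("grip patch match",cv2.minMaxLoc(r),"was (12,30)")
s4=pickle.load(open("scene4.pkl","rb"));r=cv2.matchTemplate(cv2.cvtColor(sc["image"],cv2.COLOR_RGB2GRAY)[200:260,130:180],cv2.cvtColor(s4["image"],cv2.COLOR_RGB2GRAY)[210:235,142:160],cv2.TM_CCOEFF_NORMED);print("scene grip",cv2.minMaxLoc(r),"was (12,10)")
print(read_state()["position"],read_state()["opening"])
E
```

```text
[(array([393.71, 194.52]), 21)]
[(array([393.71, 194.52]), 21)]
[(array([393.71, 194.52]), 21)]
[(array([393.85, 194.55]), 20)]
scene [[154.3, 195.2], [160.2, 282.9], [166.9, 323.3], [139.4, 338.7]]
grip patch match (-0.35834354162216187, 0.9194170236587524, (0, 22), (12, 30)) was (12,30)
scene grip (-0.5058354735374451, 0.9890681505203247, (26, 8), (12, 11)) was (12,10)
[ 0.4088 -0.0868  0.4105] 0.9983957196527448
```

The rod hangs still in the same place as before, fingers clear.

```bash
python3 -c "
from rig import *
print(hand_in())"
```

```text
the job is handed in; nothing more can be done
None
```

I handed the job in at about 23 s: the rod hung still in the brown rest first, the paddle was then pushed over to what the cameras and push force show is its right-hand stop, and the rod is hanging leg down again with the gripper clear; no verdict was returned.

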